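# Check the clay scale at its back corners

## Task

The clay scale has been sticking when a lump sits towards the back of its platform, so check it with the fingertips: press down on the back left corner (away from the dial, left as you face the dial) until the pointer stands at the black marker clipped on the dial's rim, keep it there for about a second without running past, then let the platform up until the pointer is back at zero. Then do the same on the back right corner and finish clear of the scale. Only press: do not lift or shift the scale, and leave the marker and the things standing around it where they are.

Things in the scene. Friction and masses are not known exactly. Their poses are not given: they have to be found in the camera images.
- scale: a 2 kg spring scale with a sloping round dial, loose on the bench on rubber feet, 2.6 kg, cream enamel, about 330 mm long, 190 mm wide and 137 mm high. Origin: on the bench under the middle of the platform. Its z axis is up, its x axis points level from the platform to the dial side (the front), its y axis to the right as a person facing the dial sees it. The dial leans back 45 deg; its face centre is 175 mm from the origin along x and 82 mm up.
- corner_back_left: the platform's back left corner (away from the dial, left as you face the dial) with its black rubber pad, 34 mm across and 4 mm proud of the plate. Origin: centre of the pad's upper face, where to press; 124 mm above the bench when unloaded; axes as the scale's. It lies at x -70 mm, y -70 mm from the scale's origin. Any place on the 60 mm square of plate around the pad counts as this corner.
- corner_back_right: the same at the back right corner (x -70 mm, y +70 mm from the scale's origin). Origin: centre of the pad's upper face.
- platform (a joint): how far the steel platform (190 mm square plate with a rubber pad near each corner) is pressed straight down, m: 0 unloaded, 0.036 at its lower stop. It stays level, is carried by a spring of 545 N/m (9.81 N per kg on the dial) and rises by itself when let go.
- pointer (a joint): angle of the pointer, rad clockwise as read: 0 at the zero mark at the top of the dial, 5.236 (300 deg) at 2 kg. Geared to the platform: 145.4 rad per m pressed (8.33 deg per mm). White dial with a tick every 100 g (15 deg), a long one every 500 g.
- marker (a joint): angle of the black sliding marker on the dial's rim, rad, counted as the pointer's: the pointer stands at the marker when both angles are equal. It differs from start to start (0.7 to 1.5 kg) and keeps its place by friction.
- pointer_tip (a point): the tip of the black pointer, 60 mm from the dial's centre; axes turn with the pointer
- marker_tip (a point): the place 60 mm from the dial's centre at which the marker's inward point aims: the pointer's tip comes here when it stands at the marker. Its y axis points along the dial, clockwise as read.
- tub: green plastic tub with twist cap, 96 mm across, 104 mm high; origin under its centre. Bystander.
- mug: speckled stoneware mug, 82 mm across, 92 mm high, handle out to 74 mm on its y side; origin under its centre. Bystander.
- bowl: small speckled bowl, 108 mm across, 46 mm high; origin under its centre. Bystander.
- rib: flat teak throwing rib, 106 x 54 x 7 mm; origin under its centre. Bystander.
- pin_tool: pin tool with 95 mm steel handle 9 mm thick and a needle; lies along its x. Bystander.
- wood_knife: wooden modelling knife, 180 mm long, 7 mm thick; lies along its x. Bystander.

How it is judged:
By the outcome, as a careful person would: the job done as asked, in the order asked, and still so for the second after the job is handed in, with the robot touching nothing.
It also fails if it takes over 48 s, if anything falls off the work surface, if the arm or the gripper's body presses on something with over 40 N, if the wrist force passes 120 N, or if a joint passes its speed limit or range.

## Robot

A 6-joint arm with a two-finger parallel gripper is mounted at the origin on the work surface. World frame = base frame: x ahead of the robot, y to its left, z up, the work surface at z = 0. Lengths are in m, angles in rad, forces in N, time in s.
With the tool pointing down it reaches from about 0.325 to 0.9 m from the base axis. Payload 6.1 kg.
Tool frame: the origin (TCP) lies between the finger pads; the fingertips stand 8 mm ahead of it and the grasp point (between the pads) lies 11 mm behind it; z points along the fingers, x is the direction in which the jaws open and shut, and the axes are right-handed (so a half turn about z gives the same grasp; the last joint's range is limited). The gripper opens to 85 mm and grips with 20 to 120 N. Pads are 22 mm wide; open, the fingers measure 114 mm over their backs; the gripper's body (76 mm by 85 mm) begins 54 mm behind the grasp point. The pads swing forward as they close: fully open they stand 13 mm farther back than shut.
Start: joints at [-1.311, 0.22, 1.526, -0, 1.395, -0.126], TCP at [0.235, -0.579, 0.239] pointing down, gripper open.
Joint ranges: [-2.98, 2.98], [-0.91, 2.08], [0.09, 2.57], [-1.24, 4.39], [0.2, 2.65], [-2.68, 2.68]. Speed limits (rad/s): [2.57, 2.57, 3.01, 3.14, 3.14, 3.14].

## Interface

Orientations are given as a unit quaternion [w, x, y, z].
In Python, from cell import r gives the robot as it stands. The module is installed in compiled form; this text tells all that it offers.
- The arm moves only by the tool send_rows, never from a script. Its argument "steps" is a list of rows, each a list of 5 numbers: the finger opening in cm, from 0 to 8.54, then the shift along the tool's x, y, z in cm, then the turn about the tool's z in rad. In form: [[grip, tx, ty, tz, yaw], ...]. A call has 1 to 10 rows; each row shifts and turns the commanded pose from where the row before left it, along the tool's axes as they then stand; what a row does not reach is not made up. A row lasts 1/12 s, in which the tool goes at most 41.7 mm and 7.16 degrees, less where a joint would pass 70% of its speed; a pose out of reach is approached as far as the arm can. A call is refused whole if a number of a shift passes 4.17 or a number of a turn 0.125, either way. A call with a gripper value outside its range is refused whole. The fingers move at their own pace and stop on an object; "grip_force" is the grip in N (left out, the last holds). Time passes only in rows, so rows that do not move let the fingers close. It gives the time, the measured TCP pose, the force and the opening at its end, in the units of the state.
- r.sense(): the state, without advancing time (a new reading comes with each control period).
- r.capture(name): name is "side" or "top" or "wrist"; returns a dict with "color" (400x640x3 uint8, red, green, blue), "vertical_fov" (degrees; the focal length in pixels is half the picture's height over the tangent of half this angle, whatever the lens; pixels are square), "cx", "cy" (the principal point, pixels), "T" (4x4, takes a point from camera to world coordinates); the wrist camera has in their place "tool_from_camera" (4x4, takes a point from camera to tool coordinates, whose origin is the TCP and whose axes are the tool frame's). Camera axes: x right, y up, looking along -z (the intrinsics and any distortion apply to the point x, -y, -z); pixel columns grow to the right and rows downward; lengths in m; the calibration is good to about 2 mm. A picture is of the moment at which its call begins: read the wrist's pose just before it. There is no depth.
- r.sign_off(): hands the job in, once; it reports no verdict.
The state is a dict: "t": time; "joints": joint angles; "qvel": joint speeds; "tau": joint torques, N m; "tcp_pos": TCP position; "tcp_rot": TCP orientation; "wrist_force": force on the tool from outside, world axes, zero at the start; "ft_torque": the same for the moment, N m; "opening": finger opening in m.
Only numpy, scipy, OpenCV 4.12 (cv2) and the standard library are available. Lean on these libraries where they do the work, as an engineer would, in place of code of your own. Each camera call takes 0.05 s, during which the arm holds its last target.

## Working session

There is one attempt and no reset: what is moved stays moved. The work goes in short steps, Python scripts to look and compute and a tool call to move; the robot and the scene stay as the last step left them, time stands still between calls to the robot, and variables do not carry over. Pictures are saved under pics/ and viewed, and the job is handed in when it is done.

Besides the shell and the picture viewer there is one more tool, called as name(argument=value, ...) on one line, values as JSON. send_rows: Moves the arm, as the interface text tells. Its arguments: {"type":"object","properties":{"steps":{"type":"array"},"grip_force":{"type":"number"}},"required":["steps"]}

```bash
mkdir -p pics; ls; python3 - <<'E'
from cell import r
import cv2
s=r.sense();print(s)
for n in ["side","top","wrist"]:
    c=r.capture(n);cv2.imwrite(f"pics/{n}0.png",c["color"][:,:,::-1]);print(n,{k:v for k,v in c.items() if k!="color"})
E
```

```text
pics
{'t': 0.0, 'joints': array([-1.31111117e+00,  2.21282846e-01,  1.52760705e+00, -1.13149227e-05,
        1.39471613e+00, -1.26126072e-01]), 'qvel': array([ 0.00146368, -0.00064027, -0.00050937, -0.00112136, -0.00089471,
        0.00209953]), 'tau': array([ 3.19308383e-04, -4.96900606e+01, -3.89395058e+01, -1.01775172e-04,
        1.13100791e-02,  1.81279700e-05]), 'tcp_pos': array([ 0.23501775, -0.57848581,  0.23816625]), 'tcp_rot': array([-6.58556508e-04,  8.29551479e-01, -5.58429342e-01, -7.61416173e-04]), 'wrist_force': array([ 0.29706249, -0.20461898, -0.55487581]), 'ft_torque': array([-0.007567  ,  0.03583696, -0.00444214]), 'opening': 0.08533131430507906}
side {'vertical_fov': 56.42794647171765, 'cx': 324.4066658813139, 'cy': 194.4843620246149, 'T': array([[ 0.99230583,  0.09062056, -0.08436266,  0.49540949],
       [-0.12370714,  0.75357852, -0.64561285, -0.57208365],
       [ 0.00506809,  0.65108166,  0.75899077,  0.76904489],
       [ 0.        ,  0.        ,  0.        ,  1.        ]])}
top {'vertical_fov': 50.561401089307964, 'cx': 319.08394737994143, 'cy': 195.79028496742774, 'T': array([[-0.02026899,  0.99742341, -0.06881652,  0.50359014],
       [-0.99978826, -0.01997644,  0.00493671,  0.02756939],
       [ 0.00354928,  0.06890201,  0.99761712,  1.30913415],
       [ 0.        ,  0.        ,  0.        ,  1.        ]])}
wrist {'vertical_fov': 58.43681952562354, 'cx': 326.2808075484646, 'cy': 203.0252444084237, 'tool_from_camera': array([[ 9.99999948e-01,  5.65885687e-05,  3.16327811e-04,
         6.31233748e-04],
       [ 1.45307626e-04, -9.57616053e-01, -2.88047695e-01,
        -7.31315033e-02],
       [ 2.86620383e-04,  2.88047726e-01, -9.57616011e-01,
        -1.33576410e-01],
       [ 0.00000000e+00,  0.00000000e+00,  0.00000000e+00,
         1.00000000e+00]])}
```

View pics/side0.png

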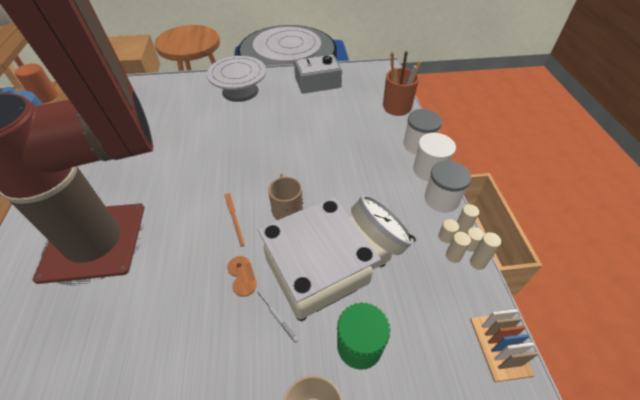

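View pics/top0.png

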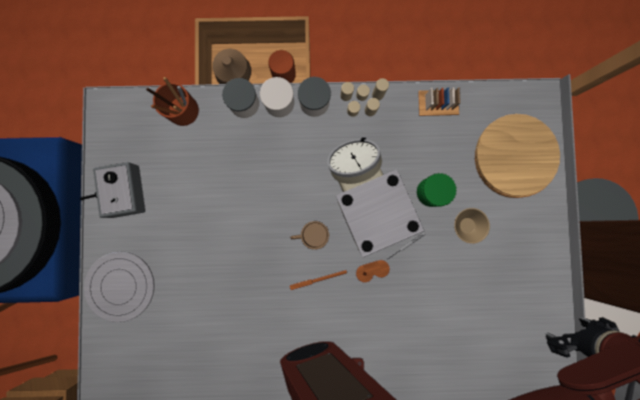

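View pics/wrist0.png

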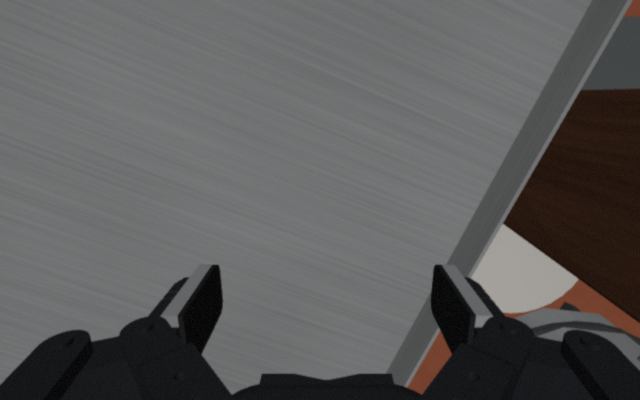

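```bash
cat > h.py <<'E'
from cell import r
import cv2, numpy as np
from scipy.spatial.transform import Rotation as R
def K(c):
    f=200/np.tan(np.radians(c["vertical_fov"])/2); return f
def TT(c,s=None):
    if "T" in c: return c["T"]
    T=np.eye(4);q=s["tcp_rot"];T[:3,:3]=R.from_quat([q[1],q[2],q[3],q[0]]).as_matrix();T[:3,3]=s["tcp_pos"]
    return T@c["tool_from_camera"]
def back(c,u,v,z,s=None):
    T=TT(c,s);f=K(c);d=T[:3,:3]@np.array([(u-c["cx"])/f,-(v-c["cy"])/f,-1]);o=T[:3,3]
    return o+d*(z-o[2])/d[2]
def proj(c,p,s=None):
    T=TT(c,s);f=K(c);q=np.linalg.inv(T)@np.append(p,1);return c["cx"]+f*q[0]/-q[2], c["cy"]-f*q[1]/-q[2]
def crop(c,x0,y0,x1,y1,k,name):
    im=c["color"][y0:y1,x0:x1,::-1];cv2.imwrite(name,cv2.resize(im,None,fx=k,fy=k,interpolation=cv2.INTER_CUBIC))
E
python3 - <<'E'
from h import *
import pickle
C={n:r.capture(n) for n in ["side","top"]}
pickle.dump(C,open("c0.pkl","wb"))
crop(C["top"],280,120,480,290,4,"pics/topc.png")
crop(C["side"],220,160,430,330,3.5,"pics/sidec.png")
crop(C["side"],340,180,420,260,7,"pics/dialside.png")
crop(C["top"],320,130,390,190,8,"pics/dialtop.png")
E
```

```text
(no output)
```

View pics/topc.png

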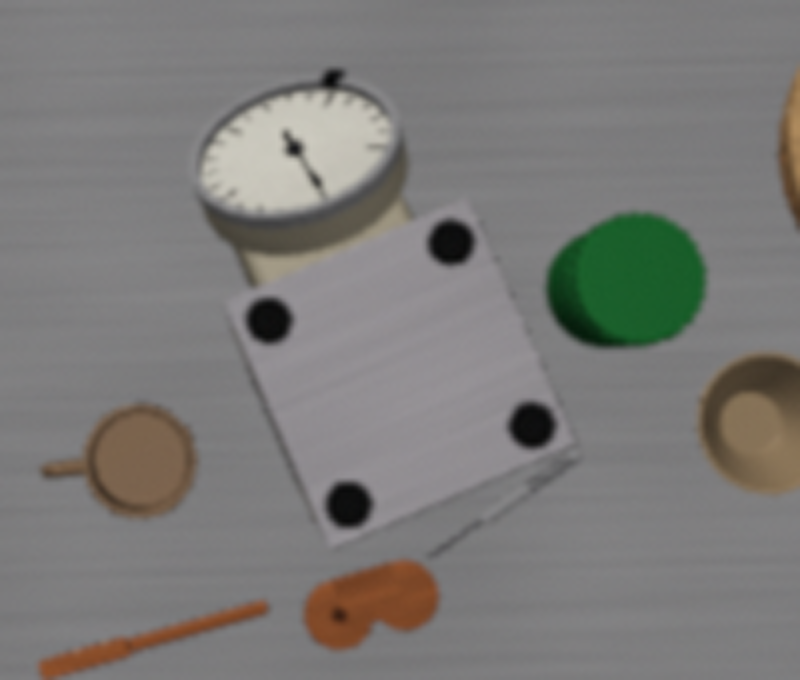

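View pics/sidec.png

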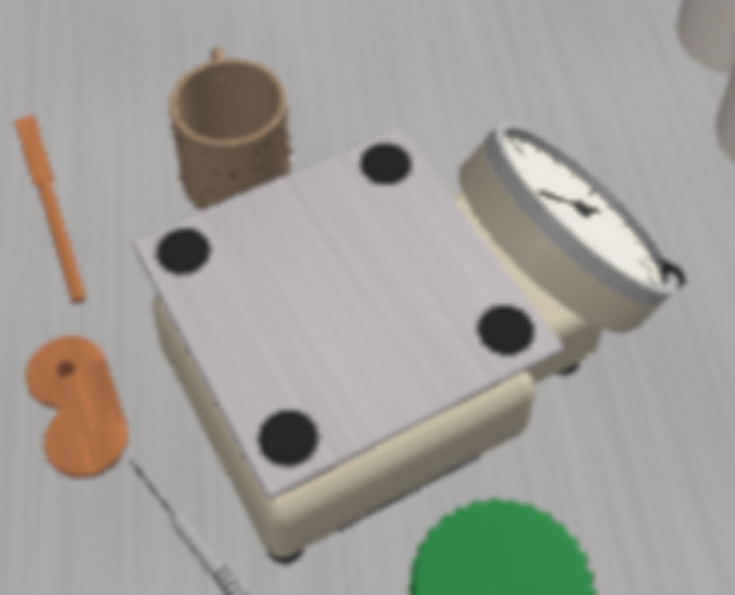

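View pics/dialside.png

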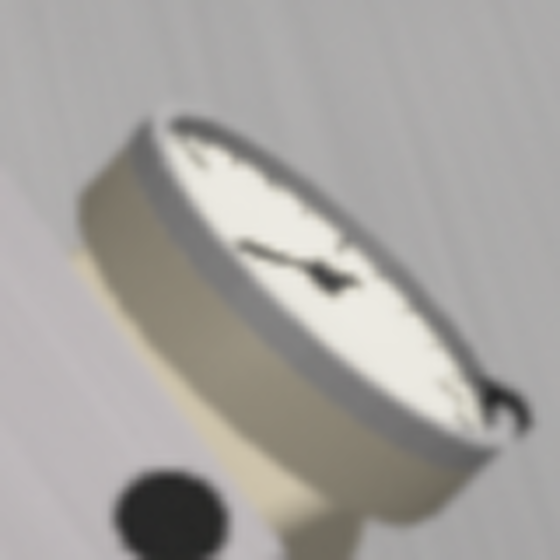

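View pics/dialtop.png

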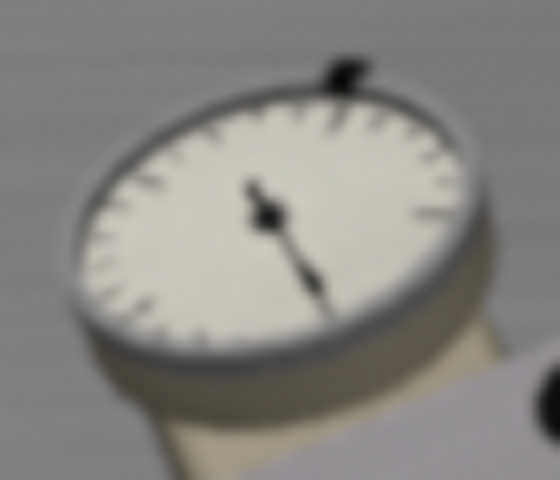

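```bash
python3 - <<'E'
from h import *
import pickle
C=pickle.load(open("c0.pkl","rb"))
# FL,FR,BL,BR pads px
top=np.array([[280+450.5/4,120+242/4],[280+269/4,120+320/4],[280+532/4,120+425/4],[280+348.5/4,120+504.5/4]])
side=np.array([[220+505.5/3.5,160+329.5/3.5],[220+386/3.5,160+163/3.5],[220+288/3.5,160+437/3.5],[220+183/3.5,160+250.5/3.5]])
loc=np.array([[70,-70],[70,70],[-70,-70],[-70,70]])/1000
from scipy.optimize import least_squares
for n,px in(("top",top),("side",side)):
    P=np.array([back(C[n],u,v,0.124) for u,v in px])
    def f(p):
        c,s=np.cos(p[2]),np.sin(p[2]);return (P[:,:2]-(loc@np.array([[c,s],[-s,c]])+p[:2])).ravel()
    q=least_squares(f,[.5,0,.3]);print(n,P.round(4).tolist(),q.x,(q.fun*1000).round(1))
def g(p):
    c,s=np.cos(p[2]),np.sin(p[2]);L=loc@np.array([[c,s],[-s,c]])+p[:2]
    o=[]
    for n,px in(("top",top),("side",side)):
        for l,x in zip(L,px): o+=list(np.array(proj(C[n],[*l,.124]))-x)
    return o
q=least_squares(g,[.5,0,.3]);print(q.x,np.round(q.fun,1))
p=q.x;c,s=np.cos(p[2]),np.sin(p[2]);print(loc@np.array([[c,s],[-s,c]])+p[:2])
np.save("pose.npy",p)
E
```

```text
top [[0.6243, -0.1861, 0.124], [0.5719, -0.057, 0.124], [0.4948, -0.2389, 0.124], [0.4422, -0.1091, 0.124]] [ 0.53332713 -0.14778139  0.38497497] [-0.2  0.3  0.  -0.4  0.1  0.1  0.1  0. ]
side [[0.6273, -0.1894, 0.124], [0.5757, -0.06, 0.124], [0.4979, -0.2413, 0.124], [0.4458, -0.1121, 0.124]] [ 0.53667109 -0.1507188   0.38132531] [-0.4  0.2  0.1 -0.3  0.1  0.4  0.2 -0.3]
[ 0.53552502 -0.14946175  0.38305819] [ 0.7 -0.8  0.5 -0.8  0.6 -0.7  0.5 -0.8 -0.5 -0.5 -0.7 -0.5 -0.6 -0.3
 -0.7 -0.5]
[[ 0.62661495 -0.18822546]
 [ 0.57428872 -0.05837182]
 [ 0.49676131 -0.24055168]
 [ 0.44443509 -0.11069805]]
```

send_rows(steps=[[0, -0.8, -1.8, 0, 0], [0, -1.68, -3.62, 0, 0], [0, -1.68, -3.62, 0, 0], [0, -1.68, -3.62, 0, 0], [0, -1.68, -3.62, 0, 0], [0, -1.68, -3.62, 0, 0], [0, -1.68, -3.62, 0, 0], [0, -1.68, -3.62, 0, 0], [0, -1.68, -3.62, 0, 0], [0, -1.68, -3.62, 0, 0]], grip_force=40)

```text
t: 1.08
tcp_pos: [0.4948, -0.3005, 0.2394]
tcp_rot: [0.0, 0.83, -0.558, 0.0]
wrist_force: [1.0, -0.7, -0.6]
opening: 0.0003
```

send_rows(steps=[[0, -1.68, -3.62, 0, 0], [0, -1.68, -3.62, 0, 0], [0, -1.68, -3.62, 0, 0], [0, -1.68, -3.62, 0, 0], [0, -1.68, -3.62, 0, 0], [0, -1.68, -3.62, 0, 0], [0, -1.68, -3.62, 0, 0], [0, -0.9, -1.9, 0, 0], [0, 0, 0, 0, 0]])

```text
t: 1.83
tcp_pos: [0.7006, -0.0778, 0.2385]
tcp_rot: [-0.001, 0.831, -0.556, -0.0]
wrist_force: [-0.2, -0.2, -0.9]
opening: -0.0002
```

```bash
python3 - <<'E'
from h import *
import pickle
s=r.sense();c=r.capture("wrist");print(s["t"],s["tcp_pos"],s["tcp_rot"],s["opening"],s["wrist_force"])
pickle.dump((c,s),open("w1.pkl","wb"))
p=np.load("pose.npy");cc,ss=np.cos(p[2]),np.sin(p[2])
print("dial px",proj(c,[p[0]+.175*cc,p[1]+.175*ss,.082],s))
crop(c,0,0,640,400,1.25,"pics/w1.png")
E
```

```text
1.8333 [ 0.70063134 -0.07784639  0.23851103] [-7.63311474e-04  8.30873379e-01 -5.56460929e-01 -2.82274286e-04] -0.0002344620348975004 [-0.19429357 -0.20179538 -0.91571505]
dial px (np.float64(331.4597708309805), np.float64(192.7238731388877))
```

View pics/w1.png

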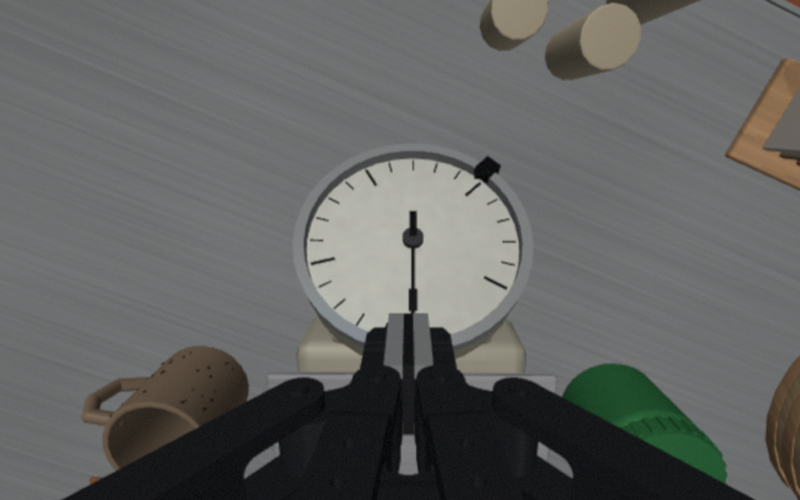

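```bash
python3 - <<'E'
from h import *
import pickle
c,s=pickle.load(open("w1.pkl","rb"))
crop(c,350,110,430,170,10,"pics/w1m.png")
crop(c,230,110,430,260,4,"pics/w1d.png")
E
```

```text
(no output)
```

View pics/w1m.png

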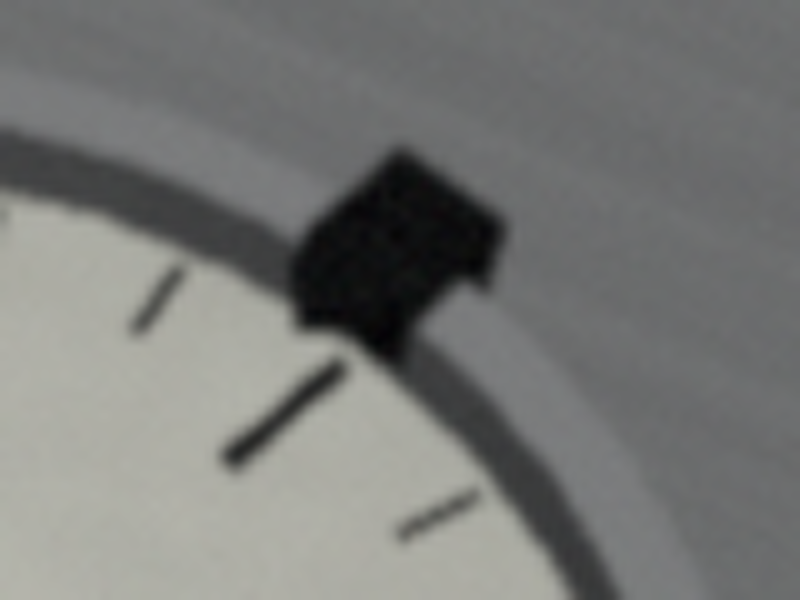

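View pics/w1d.png

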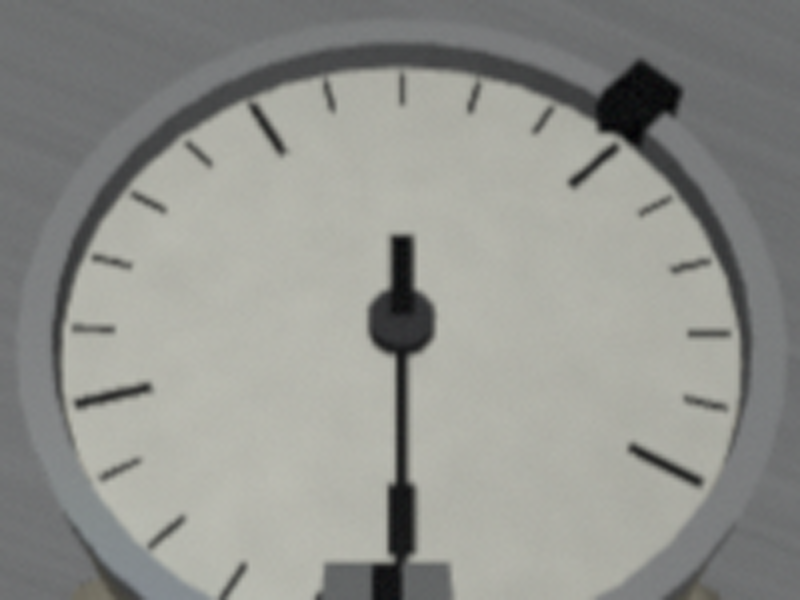

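```bash
python3 - <<'E'
from h import *
import pickle
C=pickle.load(open("c0.pkl","rb"));c,s=pickle.load(open("w1.pkl","rb"))
for u,v in [(348,88),(363,89),(381,84),(353,107),(372,104)]: print(back(C["top"],u,v,.06))
p=np.load("pose.npy");cc,ss=np.cos(p[2]),np.sin(p[2])
X=np.array([cc,ss,0]);Y=np.array([-ss,cc,0]);Z=np.array([0,0,1.])
print("tcp in scale",(s["tcp_pos"]-[p[0],p[1],0])@np.array([X,Y,Z]).T)
# fit dial using ticks in 4x crop (x0=230,y0=110): angle -> px at outer tick ends
t={500*.15:0}
px={60:(150,545),75:(77,404),45+0:(0,0)}
# long ticks outer ends: 75deg,(150),(225),(300); short: others
obs={75:(77,404),90:(73,328),105:(94,259),120:(133,193),135:(188,144),150:(252,105),165:(327,80),180:(402,73),195:(478,82),210:(551,110),225:(616,148),240:(669,200),255:(709,263),270:(730,333),285:(727,406),300:(702,484)}
from scipy.optimize import least_squares
def model(q,a,rad,h=0):
    O=np.array([p[0],p[1],0])+q[0]*X+q[1]*Y+q[2]*Z; th=q[4]
    c_,s_=np.cos(th),np.sin(th);x=c_*X+s_*Y;y=-s_*X+c_*Y
    al=q[5];tt=-np.sin(al)*x+np.cos(al)*Z;n=np.cos(al)*x+np.sin(al)*Z
    return O+rad*(np.cos(a)*tt+np.sin(a)*y)+h*n
def f(q,):
    o=[]
    for a,(u,v) in obs.items():
        o+=list(np.array(proj(c,model(q,np.radians(a),q[3]),s))-[230+(u+.5)/4-.5,110+(v+.5)/4-.5])
    return np.r_[o,(q[5]-np.pi/4)*300,(q[2]-.082)*1000]
q=least_squares(f,[.175,0,.082,.06,0,np.pi/4]);print(q.x,np.round(q.fun,2))
np.save("dial.npy",q.x)
print("centre px 4x",[(proj(c,model(q.x,0,0,h),s)-np.array([230,110]))*4 for h in (0,.003,.006,.01)])
for h in (0,.003,.006,.009):
  print(h,[((proj(c,model(q.x,np.radians(a),.06,h),s)-np.array([350,110]))*10).round(0).tolist() for a in (215,220,225,230)])
E
```

```text
[ 0.9132161  -0.07223809  0.06      ]
[ 0.90928282 -0.11731956  0.06      ]
[ 0.92361078 -0.1719911   0.06      ]
[ 0.85476701 -0.08579169  0.06      ]
[ 0.86282797 -0.14309282  0.06      ]
tcp in scale [0.17990727 0.00471518 0.23851103]
[ 1.75330355e-01  1.20436900e-03  8.20000000e-02  6.87013781e-02
 -2.64040179e-04  7.85431196e-01] [-0.21 -0.05  0.32  0.07  0.05 -0.49 -0.01  0.32 -0.25 -0.26  0.1   0.05
 -0.4   0.59  0.02  0.52  0.18  0.39  0.15 -0.61  0.22 -0.42  0.42 -0.38
  0.06 -0.29 -0.28  0.09 -0.07  0.71 -0.24 -0.24  0.01  0.  ]
centre px 4x [array([400.11929993, 329.33169814]), array([400.31370148, 322.11341218]), array([400.51158478, 314.76584595]), array([400.78100887, 304.76191284])]
0 [[181.0, 356.0], [229.0, 385.0], [275.0, 417.0], [317.0, 452.0]]
0.003 [[185.0, 335.0], [233.0, 364.0], [279.0, 397.0], [322.0, 432.0]]
0.006 [[189.0, 314.0], [237.0, 343.0], [283.0, 376.0], [327.0, 412.0]]
0.009 [[192.0, 293.0], [242.0, 322.0], [288.0, 355.0], [331.0, 391.0]]
```

send_rows(steps=[[6, 1.0, -1.4, 0.5, 0], [6, 1.5, -2.0, 1.5, 0], [6, 1.5, -2.0, 2.0, 0], [6, 1.0, -1.6, 2.0, 0], [6, 0, 0, 0, 0], [6, 0, 0, 0, 0]])

```text
t: 2.38
tcp_pos: [0.7803, -0.1038, 0.1753]
tcp_rot: [0.001, 0.829, -0.559, -0.003]
wrist_force: [-0.1, 0.3, -0.6]
opening: 0.0602
```

```bash
cat > d.py <<'E'
from h import *
p=np.load("pose.npy");cc,ss=np.cos(p[2]),np.sin(p[2])
X=np.array([cc,ss,0]);Y=np.array([-ss,cc,0]);Z=np.array([0,0,1.])
def model(q,a,rad,h=0):
    O=np.array([p[0],p[1],0])+q[0]*X+q[1]*Y+q[2]*Z; th=q[4]
    c_,s_=np.cos(th),np.sin(th);x=c_*X+s_*Y;y=-s_*X+c_*Y
    al=q[5];tt=-np.sin(al)*x+np.cos(al)*Z;n=np.cos(al)*x+np.sin(al)*Z
    return O+rad*(np.cos(a)*tt+np.sin(a)*y)+h*n
E
python3 - <<'E'
from d import *
import pickle
s=r.sense();c=r.capture("wrist");print(s["t"],s["tcp_pos"],s["opening"])
pickle.dump((c,s),open("w2.pkl","wb"))
q=np.load("dial.npy");print(proj(c,model(q,np.radians(223),.068,.006),s))
crop(c,0,0,640,400,1.25,"pics/w2.png")
u,v=proj(c,model(q,np.radians(223),.068,.006),s);u=int(u);v=int(v)
print(u-40,v-30);crop(c,u-40,v-30,u+40,v+30,10,"pics/w2m.png")
E
```

```text
2.3833 [ 0.78033829 -0.10384862  0.17532538] 0.06022971254144808
(np.float64(320.8641890546662), np.float64(233.070961536446))
280 203
```

View pics/w2.png

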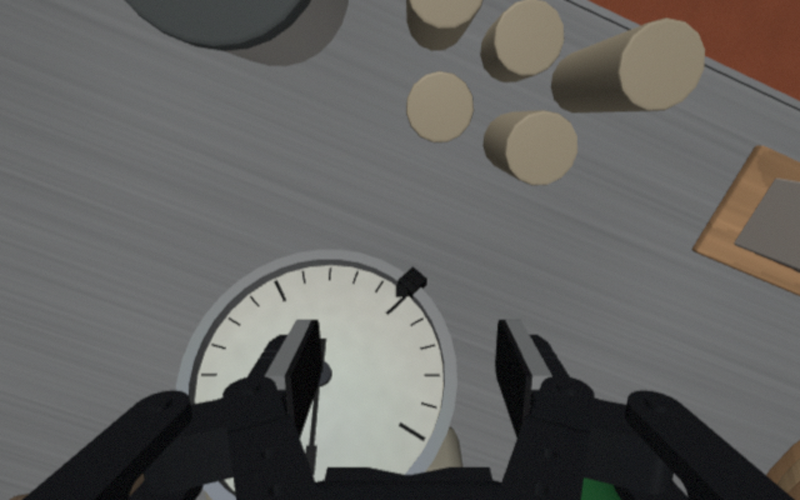

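View pics/w2m.png

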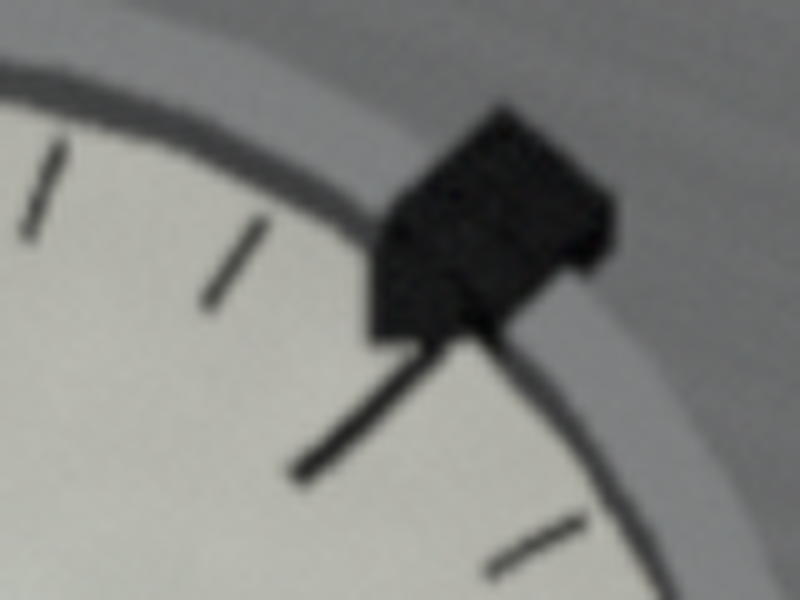

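```bash
python3 - <<'E'
from d import *
import pickle
c,s=pickle.load(open("w2.pkl","rb"))
crop(c,150,205,370,355,3.6,"pics/w2d.png")
E
```

```text
(no output)
```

View pics/w2d.png

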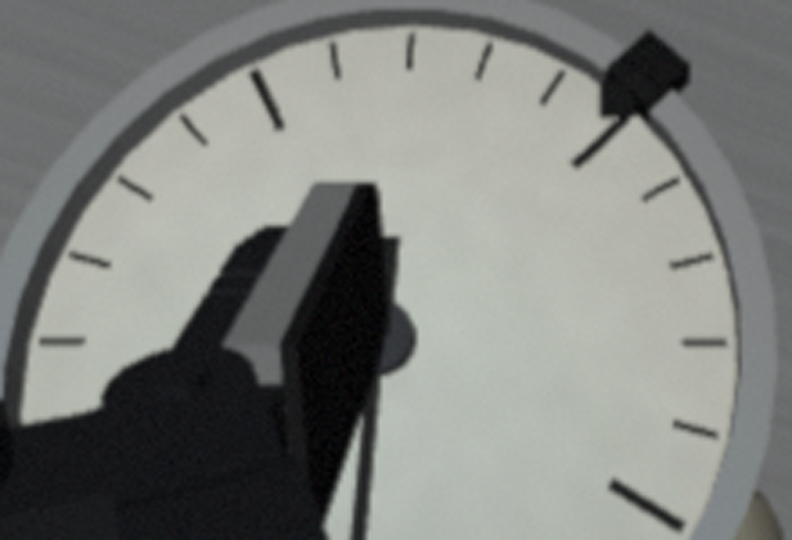

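```bash
python3 - <<'E'
from d import *
import pickle
from scipy.optimize import least_squares
v1={75:(77,404),90:(73,328),105:(94,259),120:(133,193),135:(188,144),150:(252,105),165:(327,80),180:(402,73),195:(478,82),210:(551,110),225:(616,148),240:(669,200),255:(709,263),270:(730,333),285:(727,406),300:(702,484)}
v2={90:(40,341),105:(70,256),120:(119,180),135:(182,116),150:(256,72),165:(333,44),180:(411,34),195:(490,44),210:(563,72),240:(679,181),255:(713,259),270:(727,342),285:(718,435),300:(682,527)}
U=lambda x,o,k:np.array(o)+(np.array(x)+.5)/k-.5
A=[]
for fn,obs,o,k in(("w1.pkl",v1,(230,110),4),("w2.pkl",v2,(150,205),3.6)):
    c,s=pickle.load(open(fn,"rb"));f=K(c)
    a=np.radians(list(obs));R0=.0687
    ob=np.c_[R0*np.sin(a),R0*np.cos(a),0*a]   # x=right(y axis), y=top, z=normal
    im=np.array([U(x,o,k) for x in obs.values()])
    M=np.array([[f,0,c["cx"]],[0,f,c["cy"]],[0,0,1]])
    ok,rv,tv=cv2.solvePnP(ob,im,M,None)
    e=cv2.projectPoints(ob,rv,tv,M,None)[0][:,0]-im;print(fn,"rms",np.sqrt((e**2).mean()),"t",tv.ravel())
    A.append((rv,tv,M))
def tri(x1,x2,name):
    ob=lambda P:np.r_[cv2.projectPoints(P[None],*A[0],None)[0][0,0]-x1,cv2.projectPoints(P[None],*A[1],None)[0][0,0]-x2]
    q=least_squares(ob,[0,0,0.]);P=q.x;print(name,"r,h mm",(np.hypot(*P[:2])*1e3).round(2),(P[2]*1e3).round(2),"ang",(np.degrees(np.arctan2(P[0],P[1]))%360).round(2),"res",q.fun.round(2))
m1=lambda x:U(x,(350,110),10);m2=lambda x:U(x,(280,203),10)
tri(m1((298,325)),m2((371,342)),"tip")
tri(m1((403,148)),m2((505,100)),"outA");tri(m1((507,228)),m2((612,197)),"outB")
tri(m1((295,255)),m2((377,240)),"inA")
tri(U((402,320),(230,110),4),U((383,340),(150,205),3.6),"hub")
# ray-plane angle of tip for h
for i,x in((0,m1((298,325))),(1,m2((371,342)))):
    Rm=cv2.Rodrigues(A[i][0])[0];o=-Rm.T@A[i][1].ravel();d=Rm.T@np.linalg.inv(A[i][2])@np.r_[x,1]
    for h in(0,.003,.006,.009):
        P=o+d*(h-o[2])/d[2];print(i,h,np.hypot(*P[:2]).round(4),(np.degrees(np.arctan2(P[0],P[1]))%360).round(2))
E
```

```text
w1.pkl rms 0.3108488093463744 t [ 0.00334323 -0.00896037  0.30032427]
w2.pkl rms 0.26472632534937485 t [-0.05052682  0.0697564   0.25790989]
tip r,h mm 62.11 10.68 ang 223.82 res [ 0.23  0.16 -0.2  -0.14]
outA r,h mm 84.08 10.99 ang 219.47 res [-0.16 -0.11  0.14  0.1 ]
outB r,h mm 84.03 10.14 ang 227.45 res [-0.51 -0.34  0.44  0.29]
inA r,h mm 69.13 9.28 ang 218.9 res [ 0.07  0.05 -0.06 -0.05]
hub r,h mm 0.4 4.36 ang 317.54 res [ 0.58  0.42 -0.5  -0.35]
0 0 0.0697 220.1
0 0.003 0.0676 221.0
0 0.006 0.0654 221.96
0 0.009 0.0633 222.98
1 0 0.0653 221.08
1 0.003 0.0644 221.87
1 0.006 0.0635 222.68
1 0.009 0.0626 223.52
```

send_rows(steps=[[0, 0, 0.6, -1.2, 0], [0, 0, 2.4, -2.5, 0], [0, 0.3, 3.8, -0.3, 0], [0, 0.3, 4.0, 0, 0], [0, 0.3, 4.0, 0, 0], [0, 0.3, 4.0, 0, 0], [0, 0.3, 4.0, 0, 0], [0, 0.3, 4.0, 0, 0], [0, 0.3, 3.0, 0, 0], [0, 0, 1.6, 0, 0]])

```text
t: 3.27
tcp_pos: [0.4962, -0.2418, 0.2229]
tcp_rot: [0.001, 0.829, -0.559, 0.003]
wrist_force: [0.7, 0.1, -0.9]
opening: 0.0001
```

send_rows(steps=[[0, 0, 0, 1.5, 0], [0, 0, 0, 2.5, 0], [0, 0, 0, 0.5, 0], [0, 0, 0, 0, 0], [0, 0, 0, 0, 0]])

```text
t: 3.68
tcp_pos: [0.4994, -0.2401, 0.1764]
tcp_rot: [0.0, 0.83, -0.558, 0.001]
wrist_force: [-0.8, 0.3, 0.1]
opening: -0.0001
```

```bash
cat > look.py <<'E'
import sys,pickle
from d import *
n=sys.argv[1]
s=r.sense();C={k:r.capture(k) for k in ("top","side")};C["s"]=s
np.set_printoptions(precision=5,suppress=True)
print(s["t"],s["tcp_pos"],s["tcp_rot"],s["wrist_force"],s["opening"],"z2",r.sense()["tcp_pos"][2])
print("scale frame",((s["tcp_pos"]-[p[0],p[1],0])@np.array([X,Y,Z]).T*1e3).round(2))
pickle.dump(C,open(n+".pkl","wb"))
a=cv2.resize(C["top"]["color"][130:190,320:390,::-1],None,fx=5.6,fy=5.6,interpolation=cv2.INTER_CUBIC)
b=cv2.resize(C["side"]["color"][190:260,345:419,::-1],None,fx=4.8,fy=4.8,interpolation=cv2.INTER_CUBIC)
h=min(len(a),len(b));cv2.imwrite(f"pics/{n}.png",np.hstack([a[:h],b[:h]]))
E
python3 look.py p0
python3 - <<'E'
from d import *
import pickle
C=pickle.load(open("p0.pkl","rb"))
crop(C["side"],160,60,480,300,2.5,"pics/p0s.png")
crop(C["top"],280,100,480,300,3,"pics/p0t.png")
E
```

```text
3.6833 [ 0.49942 -0.24015  0.17637] [ 0.00003  0.82959 -0.55837  0.00118] [-0.76819  0.31254  0.13734] -6.901423514144723e-05 z2 0.17659592133555405
scale frame [-67.38 -70.62 176.37]
```

View pics/p0.png

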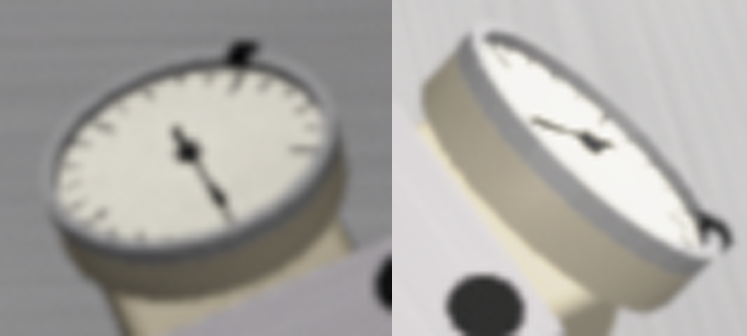

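View pics/p0s.png

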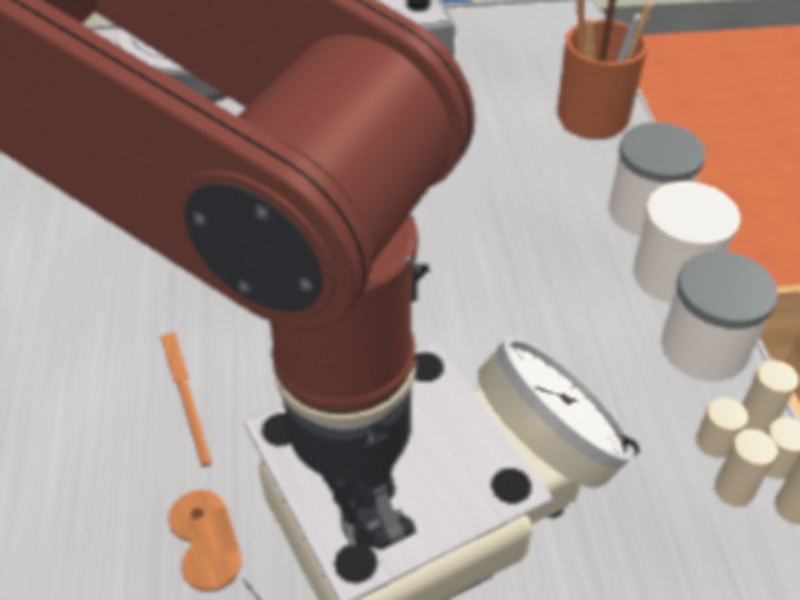

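View pics/p0t.png

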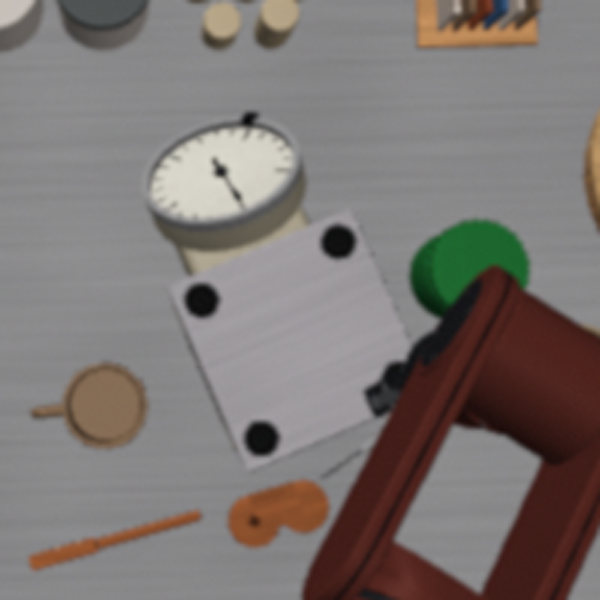

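send_rows(steps=[[0, 0, 0.2, 0.8, 0], [0, 0, 0, 1.4, 0], [0, 0, 0, 1.2, 0], [0, 0, 0, 0.5, 0], [0, 0, 0, 0, 0], [0, 0, 0, 0, 0], [0, 0, 0, 0, 0]])

```text
t: 4.37
tcp_pos: [0.4977, -0.241, 0.1357]
tcp_rot: [0.0, 0.83, -0.558, 0.0]
wrist_force: [1.0, 0.3, -0.5]
opening: -0.0003
```

```bash
python3 - <<'E'
from h import *
for i in range(4):
    s=r.sense();print(s["t"],s["tcp_pos"],s["wrist_force"]);r.capture("top")
E
```

```text
4.3667 [ 0.4976887  -0.24095696  0.13574795] [ 1.02952107  0.3135503  -0.47454318]
4.4167 [ 0.49782162 -0.24104261  0.13598462] [ 0.36306966  0.35233974 -0.0960615 ]
4.4667 [ 0.49786213 -0.24106299  0.13608271] [-0.70931747 -0.3354214  -0.65169528]
4.5167 [ 0.49778924 -0.24102077  0.13602711] [-0.62958062  0.18278819  0.86336318]
```

send_rows(steps=[[0, 0, 0, 0.1, 0], [0, 0, 0, 0.2, 0], [0, 0, 0, 0.2, 0], [0, 0, 0, 0.2, 0], [0, 0, 0, 0.3, 0], [0, 0, 0, 0.3, 0], [0, 0, 0, 0.3, 0], [0, 0, 0, 0, 0], [0, 0, 0, 0, 0]])

```text
t: 5.32
tcp_pos: [0.4976, -0.2409, 0.1197]
tcp_rot: [0.0, 0.83, -0.558, 0.0]
wrist_force: [-2.3, 1.6, 7.3]
opening: -0.0003
```

```bash
python3 look.py p1
```

```text
5.3167 [ 0.49757 -0.24091  0.11971] [ 0.00001  0.82955 -0.55843  0.00024] [-2.30965  1.59913  7.28103] -0.0002612483169930551 z2 0.11981969918665526
scale frame [-69.38 -70.64 119.71]
```

View pics/p1.png

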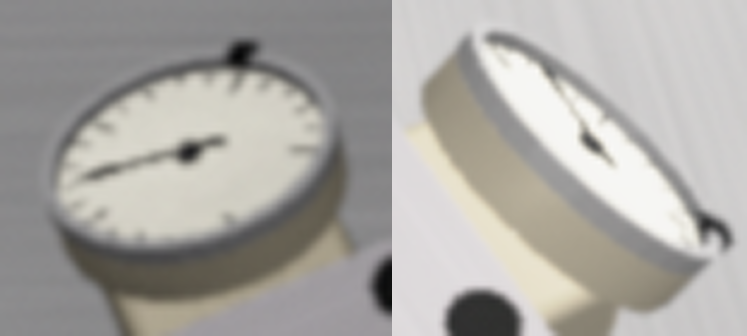

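```bash
cat > ptr.py <<'E'
import sys,pickle
from d import *
from scipy.optimize import minimize
q=np.load("dial.npy")
def samp(c,P,d):
    px=np.array([proj(c,x) for x in P])+d
    g=c["_g"]
    return cv2.remap(g,px[:,0].astype(np.float32)[:,None],px[:,1].astype(np.float32)[:,None],cv2.INTER_CUBIC).ravel()
def prep(c):
    c["_g"]=c["color"].astype(np.float32).mean(2)
def tickpts():
    P=[]
    for k in range(1,21):
        a=np.radians(15*k);
        for rr in np.linspace(.060 if k%5 else .056,.0685,6): P.append(model(q,a,rr,0))
    return P
def shift(c):
    P=tickpts();best=min(((samp(c,P,np.array([dx,dy])).mean(),dx,dy) for dx in np.arange(-3,3.1,.25) for dy in np.arange(-3,3.1,.25)))
    m=minimize(lambda d:samp(c,P,d).mean(),best[1:],method="Nelder-Mead");return m.x,m.fun
def score(c,d,th,h):
    P=[model(q,th,rr,h) for rr in np.r_[-.018:.058:.002]]
    return samp(c,P,d).mean()
def ang(c,d,h):
    A=np.radians(np.arange(-20,300,2));v=[score(c,d,a,h) for a in A];i=int(np.argmin(v))
    f=np.arange(A[i]-.07,A[i]+.07,.005);w=np.array([score(c,d,a,h) for a in f]);j=int(np.argmin(w))
    j=min(max(j,4),len(f)-5);k=np.polyfit(f[j-4:j+5],w[j-4:j+5],2);return np.degrees(-k[1]/2/k[0]),w.min()
if __name__=="__main__":
    for n in sys.argv[1:]:
        C=pickle.load(open(n+".pkl","rb"))
        for k in("top","side"):
            prep(C[k]);d,f=shift(C[k])
            print(n,k,d.round(2),round(f,1),[(h*1e3,*np.round(ang(C[k],d,h),2)) for h in(.0,.002,.004,.006)])
E
python3 ptr.py p0 p1
```

```text
p0 top [-1.62 -3.81] 147.7 [(0.0, np.float64(2.75), np.float64(123.29)), (2.0, np.float64(3.49), np.float64(130.05)), (4.0, np.float64(4.23), np.float64(135.94)), (6.0, np.float64(5.03), np.float64(141.05))]
p0 side [ 3.67 -2.06] 180.1 [(0.0, np.float64(-1.0), np.float64(159.91)), (2.0, np.float64(144.04), np.float64(182.79)), (4.0, np.float64(141.66), np.float64(186.67)), (6.0, np.float64(136.86), np.float64(192.07))]
p1 top [-1.53 -3.81] 146.6 [(0.0, np.float64(197.4), np.float64(165.46)), (2.0, np.float64(197.63), np.float64(166.76)), (4.0, np.float64(197.93), np.float64(168.97)), (6.0, np.float64(198.14), np.float64(171.79))]
p1 side [-2.68  3.79] 179.2 [(0.0, np.float64(279.85), np.float64(175.23)), (2.0, np.float64(301.97), np.float64(186.24)), (4.0, np.float64(322.91), np.float64(196.54)), (6.0, np.float64(152.46), np.float64(193.4))]
```

```bash
python3 - <<'E'
from d import *
import pickle
q=np.load("dial.npy")
C=pickle.load(open("p0.pkl","rb"));c=C["top"]
o=np.array([320,130])
for a,m in((75,(140,305)),(150,(148,183)),(225,(338,120)),(300,(432,213))):
    print(a,(np.array(proj(c,model(q,np.radians(a),.0625)))-o)*8+4-m)
print("hub",[((np.array(proj(c,model(q,0,0,h)))-o)*8+4).round(1) for h in(0,.004)],"tip0",[((np.array(proj(c,model(q,0,.06,h)))-o)*8+4).round(1) for h in(0,.004)])
o=np.array([340,180]);c=C["side"]
print("hub",[((np.array(proj(c,model(q,0,0,h)))-o)*7+3.5).round(1) for h in(0,.004)],"tip0",[((np.array(proj(c,model(q,0,.06,h)))-o)*7+3.5).round(1) for h in(0,.004)])
crop(C["top"],325,135,389,183,12,"pics/p0tt.png")
E
```

```text
75 [-2.01077964  9.62584247]
150 [ 2.91969719 -1.41998479]
225 [ 5.69407579 -2.50813444]
300 [11.99127735  0.72338779]
hub [array([276. , 225.9]), array([273.5, 217.6])] tip0 [array([334.2, 316.7]), array([331.8, 308.3])]
hub [array([311.9, 289. ]), array([320.1, 280.5])] tip0 [array([216.5, 260.3]), array([225.1, 251.3])]
```

View pics/p0tt.png

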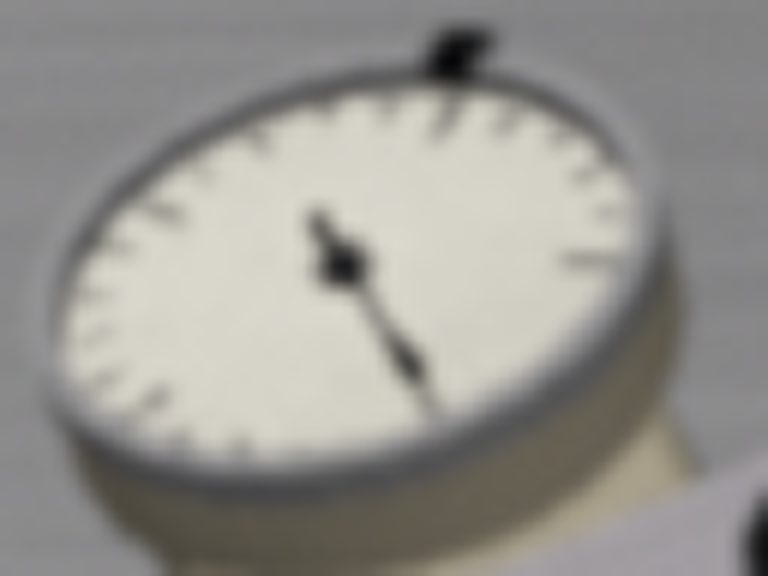

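```bash
cat >> ptr.py <<'E'
E
cat > pt2.py <<'E'
from ptr import *
D={"top":np.array([-.65,-.2]),"side":np.array([1.1,-.8])}
def run(n):
    C=pickle.load(open(n+".pkl","rb"))
    for k in D:
        prep(C[k]);
        print(n,k,[(h*1e3,*np.round(ang(C[k],D[k],h),2)) for h in(.002,.003,.004,.005)])
for n in sys.argv[1:]: run(n)
E
python3 pt2.py p0 p1
```

```text
p0 top [(2.0, np.float64(-0.94), np.float64(105.35)), (3.0, np.float64(-0.68), np.float64(103.91)), (4.0, np.float64(-0.39), np.float64(102.86)), (5.0, np.float64(-0.12), np.float64(102.34))]
p0 side [(2.0, np.float64(5.9), np.float64(165.84)), (3.0, np.float64(3.3), np.float64(153.35)), (4.0, np.float64(1.17), np.float64(148.34)), (5.0, np.float64(-0.8), np.float64(153.86))]
p1 top [(2.0, np.float64(108.2), np.float64(131.37)), (3.0, np.float64(106.31), np.float64(124.82)), (4.0, np.float64(104.65), np.float64(120.37)), (5.0, np.float64(103.02), np.float64(119.23))]
p1 side [(2.0, np.float64(113.82), np.float64(183.2)), (3.0, np.float64(110.06), np.float64(174.41)), (4.0, np.float64(106.97), np.float64(170.28)), (5.0, np.float64(103.65), np.float64(174.25))]
```

send_rows(steps=[[0, 0, 0, 0.1, 0], [0, 0, 0, 0.2, 0], [0, 0, 0, 0.2, 0], [0, 0, 0, 0.2, 0], [0, 0, 0, 0.2, 0], [0, 0, 0, 0.2, 0], [0, 0, 0, 0.1, 0], [0, 0, 0, 0, 0], [0, 0, 0, 0, 0]])

```text
t: 6.17
tcp_pos: [0.4976, -0.241, 0.1087]
tcp_rot: [0.0, 0.83, -0.558, 0.0]
wrist_force: [-4.1, 2.8, 12.5]
opening: 0.0
```

```bash
python3 look.py p2; python3 pt2.py p2
```

```text
6.1667 [ 0.49762 -0.24096  0.10868] [ 0.00007  0.82958 -0.55839  0.00028] [-4.13712  2.83383 12.47949] 7.985804608655872e-06 z2 0.10875084780867134
scale frame [-69.36 -70.7  108.68]
p2 top [(2.0, np.float64(193.63), np.float64(110.36)), (3.0, np.float64(193.76), np.float64(109.15)), (4.0, np.float64(193.86), np.float64(108.42)), (5.0, np.float64(193.99), np.float64(107.84))]
p2 side [(2.0, np.float64(183.74), np.float64(177.06)), (3.0, np.float64(186.85), np.float64(168.1)), (4.0, np.float64(189.8), np.float64(162.32)), (5.0, np.float64(192.38), np.float64(164.85))]
```

View pics/p2.png

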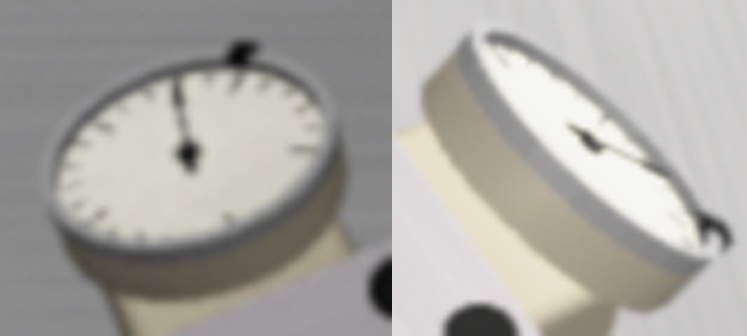

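send_rows(steps=[[0, 0, 0, 0.1, 0], [0, 0, 0, 0.1, 0], [0, 0, 0, 0.1, 0], [0, 0, 0, 0, 0], [0, 0, 0, 0, 0]])

```text
t: 6.68
tcp_pos: [0.4976, -0.2409, 0.1059]
tcp_rot: [0.0, 0.83, -0.558, 0.0]
wrist_force: [-4.9, 2.7, 14.5]
opening: 0.0003
```

```bash
python3 look.py p3; python3 pt2.py p3; python3 - <<'E'
from d import *
import pickle
C=pickle.load(open("p3.pkl","rb"))
crop(C["top"],325,133,389,181,12,"pics/p3tt.png")
E
```

```text
6.6833 [ 0.49762 -0.24095  0.1059 ] [ 0.00009  0.82959 -0.55837  0.00029] [-4.89432  2.7465  14.53316] 0.0003232894194215757 z2 0.10595483243882331
scale frame [-69.35 -70.69 105.9 ]
p3 top [(2.0, np.float64(214.28), np.float64(110.22)), (3.0, np.float64(215.0), np.float64(106.95)), (4.0, np.float64(215.67), np.float64(104.93)), (5.0, np.float64(216.31), np.float64(104.83))]
p3 side [(2.0, np.float64(149.14), np.float64(187.26)), (3.0, np.float64(207.16), np.float64(181.39)), (4.0, np.float64(211.65), np.float64(177.12)), (5.0, np.float64(215.17), np.float64(180.73))]
```

View pics/p3tt.png

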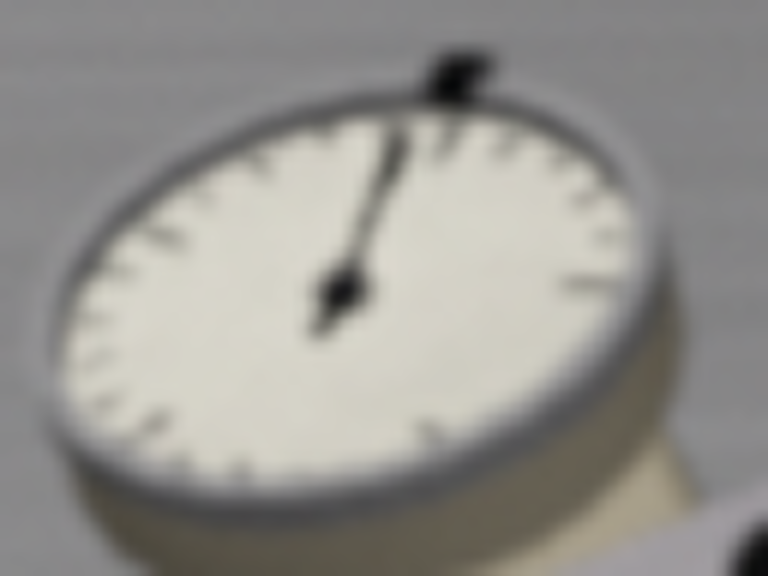

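```bash
cat > pt3.py <<'E'
from ptr import *
ks=[k for k in range(2,21)]
def pts(off,r0=.0625,r1=.0685):
    P=[]
    for k in ks:
        for rr in np.linspace(r0 if k%5 else .058,r1,5): P.append(model(q,np.radians(15*k+off),rr,0))
    return P
PT=pts(0);PB=pts(-5)+pts(5)
def ts(c,d): return samp(c,PT,d).mean()-samp(c,PB,d).mean()
def sh(c,d0):
    g=[(ts(c,d0+np.array([a,b])),a,b) for a in np.arange(-1.2,1.3,.2) for b in np.arange(-1.2,1.3,.2)]
    b=min(g);m=minimize(lambda d:ts(c,d),d0+np.array(b[1:]),method="Nelder-Mead");return m.x,m.fun
if __name__=="__main__":
    for k,d0 in(("top",np.array([-.65,-.2])),("side",np.array([1.1,-.8]))):
        for n in("p0","p1","p2","p3"):
            C=pickle.load(open(n+".pkl","rb"));c=C[k];prep(c)
            print(n,k,*sh(c,d0))
    # joint fit d,h,thetas over pointer images
    for k,d0 in(("top",np.array([-.65,-.2])),("side",np.array([1.1,-.8]))):
        cs=[pickle.load(open(n+".pkl","rb"))[k] for n in("p0","p1","p2","p3")];[prep(c) for c in cs]
        def f(x): return sum(score(c,x[:2],t,x[2]/1000) for c,t in zip(cs,[0,*x[3:]/30]))
        m=minimize(f,[*d0,4,*(np.radians([104.6,193.9,215.7])*30)],method="Nelder-Mead",options=dict(maxiter=1500,initial_simplex=None))
        print(k,m.x[:3],np.degrees(m.x[3:]/30),m.fun)
E
python3 pt3.py
```

```text
p0 top [-0.49842773 -0.19007813] -21.625823974609375
p1 top [-0.49748291 -0.18998047] -21.678634643554688
p2 top [-0.62057465 -0.19023682] -23.267135620117188
p3 top [-0.35630859 -0.22130859] -22.265472412109375
p0 side [ 0.90347443 -0.83536621] -8.420211791992188
p1 side [ 0.68475805 -0.80254806] -8.76861572265625
p2 side [ 0.90050983 -0.80415756] -9.86163330078125
p3 side [ 0.90227142 -0.80431152] -7.6793212890625
top [-0.58433609 -0.21610917  4.82778522] [103.30948006 193.74651288 215.92010005] 433.5401916503906
side [ 1.12916601 -0.81886518  4.12389582] [105.79939958 190.14960861 211.92381722] 658.4456787109375
```

send_rows(steps=[[0, 0, 0, 0.04, 0], [0, 0, 0, 0.04, 0], [0, 0, 0, 0, 0], [0, 0, 0, 0, 0]])

```text
t: 7.12
tcp_pos: [0.4976, -0.241, 0.1052]
tcp_rot: [0.0, 0.83, -0.558, 0.0]
wrist_force: [-4.8, 2.9, 14.4]
opening: -0.0
```

```bash
cat > pt4.py <<'E'
from ptr import *
D={"top":(np.array([-.55,-.2]),.0048),"side":(np.array([1.1,-.82]),.0042)}
for n in sys.argv[1:]:
    C=pickle.load(open(n+".pkl","rb"))
    for k,(d,h) in D.items(): prep(C[k]);print(n,k,np.round(ang(C[k],d,h),2))
o=np.array([325,133])
c=C["top"];d=D["top"][0]
im=cv2.resize(c["color"][133:181,325:389,::-1],None,fx=12,fy=12,interpolation=cv2.INTER_CUBIC)
def px(a,r,h): return tuple(int(x) for x in ((np.array(proj(c,model(q,np.radians(a),r,h)))+d-o)*12+5.5))
cv2.line(im,px(223.6,.058,.0048),px(223.6,.0,.0048),(0,0,255),1)
for P in((223.8,.0621,.0107),(219.3,.0841,.0107),(227.7,.0841,.0107)): cv2.circle(im,px(*P),4,(0,0,255),1)
for k in range(21): cv2.circle(im,px(15*k,.0687,0),2,(0,160,0),-1)
cv2.imwrite(f"pics/{n}o.png",im)
E
python3 look.py p4; python3 pt4.py p4
```

```text
7.1167 [ 0.49764 -0.24096  0.10522] [ 0.0001   0.8296  -0.55836  0.00031] [-4.83262  2.89311 14.43346] -3.853060955872707e-05 z2 0.10527142109960227
scale frame [-69.34 -70.71 105.22]
p4 top [222.46 104.39]
p4 side [219.25 180.01]
```

View pics/p4o.png

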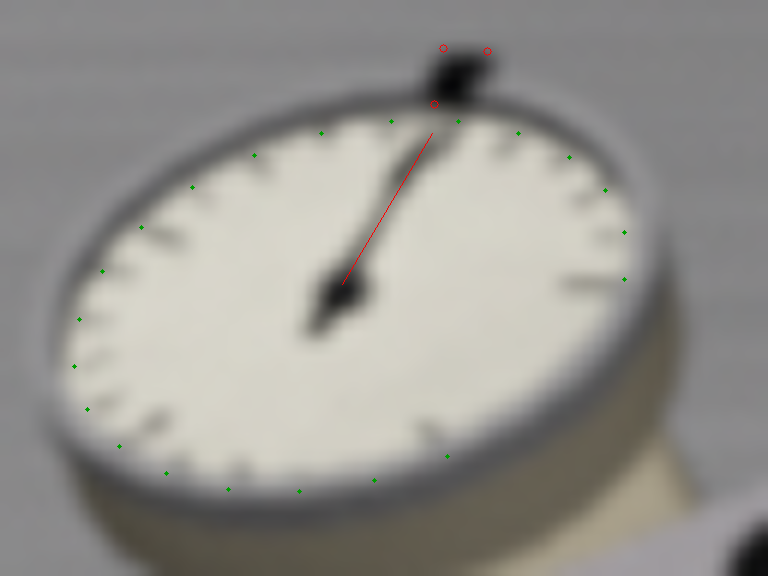

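send_rows(steps=[[0, 0, 0, 0.01, 0], [0, 0, 0, 0, 0], [0, 0, 0, 0, 0], [0, 0, 0, 0, 0], [0, 0, 0, 0, 0], [0, 0, 0, 0, 0], [0, 0, 0, 0, 0]])

```text
t: 7.8
tcp_pos: [0.4976, -0.241, 0.1051]
tcp_rot: [0.0, 0.83, -0.558, 0.0]
wrist_force: [-4.6, 3.4, 14.9]
opening: 0.0001
```

```bash
python3 look.py p5; python3 pt4.py p5; python3 - <<'E'
from d import *
import pickle
C=pickle.load(open("p5.pkl","rb"))
crop(C["side"],365,200,425,245,13,"pics/p5s.png")
E
```

```text
7.8 [ 0.49761 -0.24095  0.1051 ] [ 0.0001   0.8296  -0.55837  0.00028] [-4.6274   3.38732 14.91785] 0.00011122688603612905 z2 0.10514007127701634
scale frame [-69.36 -70.69 105.1 ]
p5 top [223.36 103.16]
p5 side [219.79 180.51]
```

View pics/p5s.png

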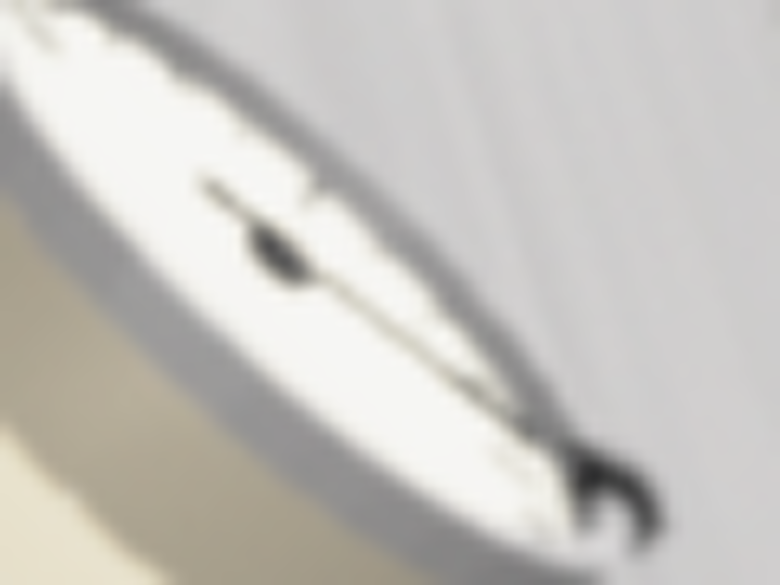

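send_rows(steps=[[0, 0, 0, 0, 0], [0, 0, 0, 0, 0], [0, 0, 0, 0, 0], [0, 0, 0, 0, 0], [0, 0, 0, 0, 0], [0, 0, 0, -0.2, 0], [0, 0, 0, -0.4, 0], [0, 0, 0, -0.5, 0], [0, 0, 0, -0.6, 0], [0, 0, 0, -0.5, 0]])

```text
t: 8.73
tcp_pos: [0.4976, -0.2409, 0.1261]
tcp_rot: [0.0, 0.83, -0.558, 0.0]
wrist_force: [-0.9, -0.2, 2.2]
opening: -0.0001
```

send_rows(steps=[[0, 0, 0, -0.4, 0], [0, 0, 0, -0.4, 0], [0, 0, 0, -0.5, 0], [0, 0, 0, -0.6, 0], [0, 0, 0, 0, 0], [0, 0, 0, 0, 0], [0, 0, 0, 0, 0], [0, 0, 0, 0, 0]])

```text
t: 9.4
tcp_pos: [0.4971, -0.2406, 0.144]
tcp_rot: [0.0, 0.83, -0.558, -0.0]
wrist_force: [-0.5, -0.4, 0.8]
opening: 0.0004
```

```bash
python3 look.py p6; python3 pt4.py p6; python3 - <<'E'
from d import *
import pickle
C=pickle.load(open("p6.pkl","rb"))
crop(C["top"],280,100,480,300,3,"pics/p6t.png")
E
```

```text
9.4 [ 0.49708 -0.24057  0.14395] [ 0.00001  0.82955 -0.55843 -0.00038] [-0.45375 -0.4256   0.81047] 0.00043153315693604717 z2 0.1440213449177082
scale frame [-69.71 -70.13 143.95]
p6 top [  0.13 102.28]
p6 side [  0.65 150.18]
```

View pics/p6.png

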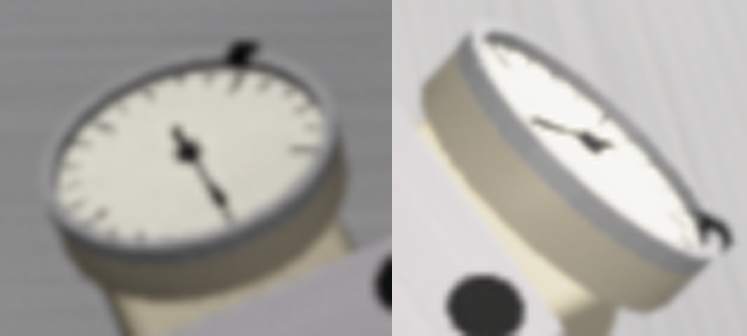

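send_rows(steps=[[0, 0, 0, -1.5, 0], [0, -1.0, 0, -1.0, 0], [0, -3.0, 0, 0, 0], [0, -3.5, 0, 0, 0], [0, -3.5, 0, 0, 0], [0, -2.5, 0, 0, 0], [0, -0.5, 0, 0.5, 0], [0, 0, 0, 1.5, 0], [0, 0, 0, 0, 0], [0, 0, 0, 0, 0]])

```text
t: 10.33
tcp_pos: [0.4442, -0.1111, 0.1488]
tcp_rot: [0.0, 0.83, -0.558, -0.001]
wrist_force: [1.4, -0.8, -0.3]
opening: -0.0001
```

```bash
python3 look.py b0; python3 pt4.py b0; python3 - <<'E'
from d import *
import pickle
C=pickle.load(open("b0.pkl","rb"))
crop(C["side"],160,60,480,300,2.5,"pics/b0s.png")
E
```

```text
10.3333 [ 0.4442  -0.11107  0.14875] [ 0.00023  0.82954 -0.55844 -0.00084] [ 1.37428 -0.78026 -0.29764] -6.58347014317841e-05 z2 0.14976298686684222
scale frame [-70.36  69.75 148.75]
b0 top [ 0.14 98.55]
b0 side [  0.67 134.11]
```

View pics/b0s.png

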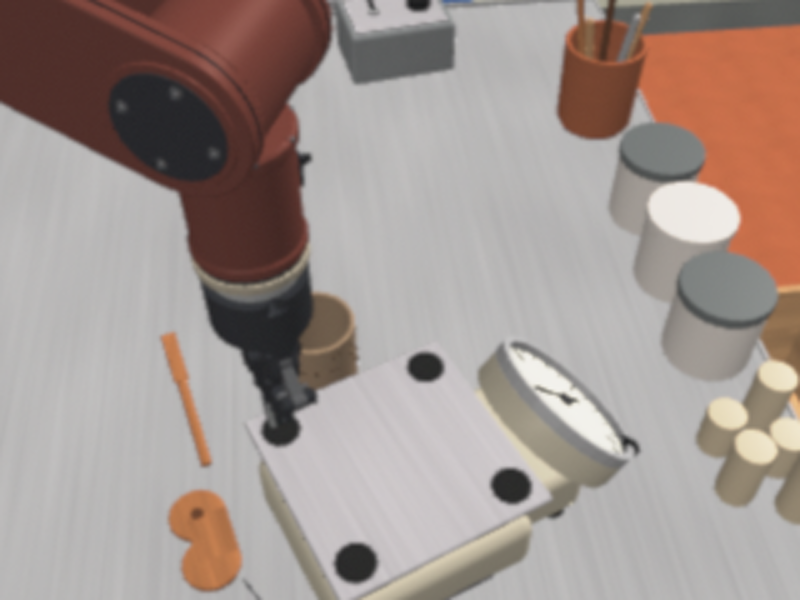

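View pics/b0o.png

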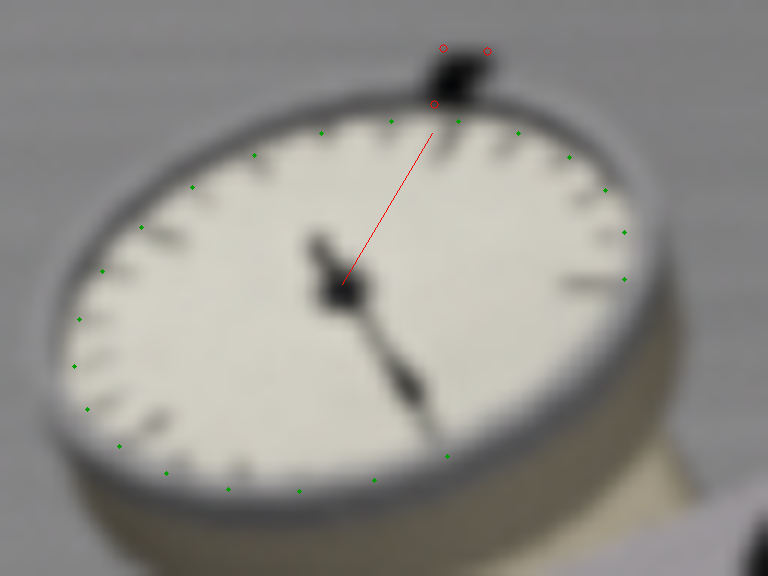

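send_rows(steps=[[0, 0, 0, 0.7, 0], [0, 0, 0, 0.6, 0], [0, 0, 0, 0.3, 0], [0, 0, 0, 0.3, 0], [0, 0, 0, 0.3, 0], [0, 0, 0, 0.3, 0], [0, 0, 0, 0.4, 0], [0, 0, 0, 0.4, 0], [0, 0, 0, 0.3, 0], [0, 0, 0, 0.2, 0]])

```text
t: 11.27
tcp_pos: [0.4444, -0.1111, 0.1119]
tcp_rot: [0.0, 0.83, -0.558, -0.0]
wrist_force: [-7.2, 1.0, 10.8]
opening: -0.0001
```

send_rows(steps=[[0, 0, 0, 0.1, 0], [0, 0, 0, 0, 0], [0, 0, 0, 0, 0]])

```text
t: 11.52
tcp_pos: [0.4445, -0.1111, 0.1112]
tcp_rot: [0.0, 0.83, -0.558, -0.0]
wrist_force: [-6.5, 0.7, 12.4]
opening: -0.0
```

```bash
python3 look.py b1; python3 pt4.py b1
```

```text
11.5167 [ 0.44446 -0.11114  0.11122] [ 0.00033  0.82962 -0.55833 -0.0003 ] [-6.47506  0.71497 12.42001] -4.930517253381632e-05 z2 0.11125908350326426
scale frame [-70.14  69.58 111.22]
b1 top [173.2  101.08]
b1 side [170.63 129.88]
```

View pics/b1o.png

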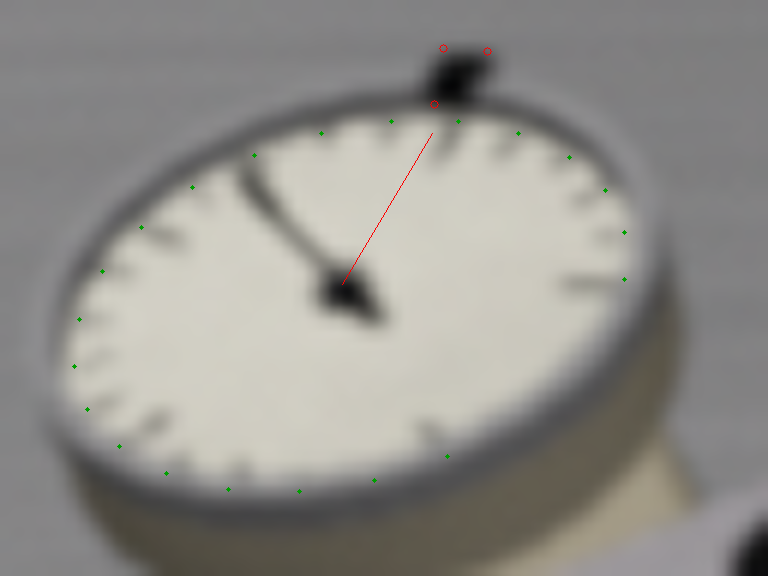

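send_rows(steps=[[0, 0, 0, 0.1, 0], [0, 0, 0, 0.15, 0], [0, 0, 0, 0.15, 0], [0, 0, 0, 0.1, 0], [0, 0, 0, 0.04, 0], [0, 0, 0, 0, 0], [0, 0, 0, 0, 0]])

```text
t: 12.2
tcp_pos: [0.4445, -0.1111, 0.1062]
tcp_rot: [0.0, 0.83, -0.558, -0.0]
wrist_force: [-7.7, 1.5, 14.6]
opening: -0.0
```

```bash
python3 look.py b2; python3 pt4.py b2
```

```text
12.2 [ 0.44447 -0.11113  0.10615] [ 0.00034  0.82964 -0.5583  -0.00033] [-7.67195  1.49488 14.56367] -3.9324990072994934e-05 z2 0.10617910181783785
scale frame [-70.13  69.59 106.15]
b2 top [214.2   98.83]
b2 side [209.97 160.26]
```

send_rows(steps=[[0, 0, 0, 0.05, 0], [0, 0, 0, 0.04, 0], [0, 0, 0, 0.02, 0], [0, 0, 0, 0, 0], [0, 0, 0, 0, 0]])

```text
t: 12.72
tcp_pos: [0.4445, -0.1112, 0.1051]
tcp_rot: [0.0, 0.83, -0.558, -0.0]
wrist_force: [-7.6, 1.8, 14.6]
opening: 0.0001
```

```bash
python3 look.py b3; python3 pt4.py b3
```

```text
12.7167 [ 0.44446 -0.11117  0.10514] [ 0.00038  0.82964 -0.5583  -0.00032] [-7.63357  1.77065 14.56537] 9.4129431986964e-05 z2 0.10513251005364546
scale frame [-70.15  69.56 105.14]
b3 top [223.18 101.97]
b3 side [219.51 165.87]
```

Matches the first press (223.4°/219.8° by the same measure). Hold about 1.3 s, then release.

send_rows(steps=[[0, 0, 0, 0, 0], [0, 0, 0, 0, 0], [0, 0, 0, 0, 0], [0, 0, 0, 0, 0], [0, 0, 0, 0, 0], [0, 0, 0, 0, 0], [0, 0, 0, 0, 0]])

```text
t: 13.4
tcp_pos: [0.4445, -0.1112, 0.1051]
tcp_rot: [0.0, 0.83, -0.558, -0.0]
wrist_force: [-7.7, 1.4, 14.5]
opening: -0.0001
```

```bash
python3 look.py b4; python3 pt4.py b4
```

```text
13.4 [ 0.44447 -0.11115  0.10514] [ 0.00036  0.82964 -0.5583  -0.00032] [-7.70868  1.41944 14.53808] -0.0001213146712926795 z2 0.10515431014355034
scale frame [-70.14  69.57 105.14]
b4 top [223.02 101.  ]
b4 side [219.42 164.9 ]
```

View pics/b4o.png

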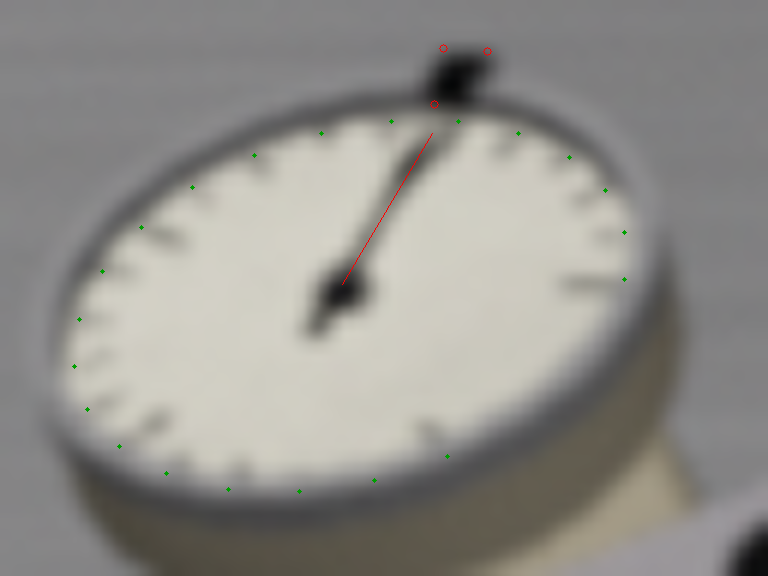

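send_rows(steps=[[0, 0, 0, 0, 0], [0, 0, 0, 0, 0], [0, 0, 0, 0, 0], [0, 0, 0, 0, 0], [0, 0, 0, 0, 0], [0, 0, 0, -0.2, 0], [0, 0, 0, -0.4, 0], [0, 0, 0, -0.5, 0], [0, 0, 0, -0.6, 0], [0, 0, 0, -0.5, 0]])

```text
t: 14.33
tcp_pos: [0.4447, -0.1111, 0.1265]
tcp_rot: [0.0, 0.83, -0.558, 0.0]
wrist_force: [-1.9, 0.0, 2.2]
opening: 0.0002
```

send_rows(steps=[[0, 0, 0, -0.4, 0], [0, 0, 0, -0.4, 0], [0, 0, 0, -0.5, 0], [0, 0, 0, -1.0, 0], [0, 0, 0, -2.0, 0], [0, 0, 0, -3.0, 0], [0, 0, 0, -3.0, 0], [0, 0, 0, -1.5, 0], [0, 0, 0, 0, 0], [0, 0, 0, 0, 0]])

```text
t: 15.17
tcp_pos: [0.4453, -0.1113, 0.2452]
tcp_rot: [-0.0, 0.83, -0.558, 0.001]
wrist_force: [-0.4, 0.7, -0.2]
opening: -0.0001
```

```bash
python3 look.py e0; python3 pt4.py e0; python3 - <<'E'
from d import *
import pickle
C=pickle.load(open("e0.pkl","rb"));A=pickle.load(open("c0.pkl","rb"))
im=[c[k]["color"][100:300,270:490,::-1] if k=="top" else c[k]["color"][160:360,220:440,::-1] for k in("top","side") for c in(A,C)]
cv2.imwrite("pics/e0c.png",cv2.resize(np.vstack([np.hstack(im[:2]),np.hstack(im[2:])]),None,fx=1.45,fy=1.45))
# shift of visible scale/mug areas
for k,(x0,y0,x1,y1) in (("top",(325,125,400,190)),("side",(350,190,420,260)),("top",(340,200,425,255))):
    a,b=[cv2.cvtColor(c[k]["color"],cv2.COLOR_RGB2GRAY)[y0:y1,x0:x1].astype(np.float32) for c in(A,C)]
    print(k,cv2.phaseCorrelate(a,b))
E
```

```text
15.1667 [ 0.44532 -0.11128  0.24521] [-0.00029  0.82954 -0.55844  0.00137] [-0.38182  0.69416 -0.20229] -0.00012348505058435084 z2 0.24283082485349977
scale frame [-69.4   69.13 245.21]
e0 top [ 0.13 99.55]
e0 side [  0.67 127.23]
top ((0.4913283422396546, 0.001113767792155329), 0.9673988762608281)
side ((0.02799094415502168, -0.03275870057167651), 0.9858328917144258)
top ((-0.06523720229498053, -0.12064863114890301), 0.5831132952372233)
```

View pics/e0c.png

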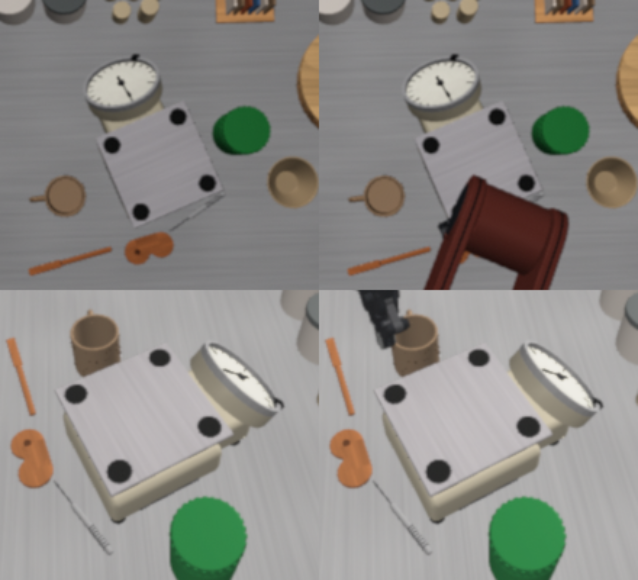

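send_rows(steps=[[0, 0, 1.0, -0.5, 0], [0, 0, 2.5, -0.5, 0], [0, 0, 3.0, 0, 0], [0, 0, 2.5, 0, 0], [0, 0, 1.0, 0, 0], [0, 0, 0, 0, 0], [0, 0, 0, 0, 0], [0, 0, 0, 0, 0]])

```text
t: 15.93
tcp_pos: [0.3525, -0.1485, 0.2538]
tcp_rot: [-0.0, 0.829, -0.559, 0.0]
wrist_force: [-0.8, 0.0, 0.2]
opening: 0.0001
```

```bash
python3 look.py e1; python3 pt4.py e1; python3 -c "
from cell import r
print(r.sense()['qvel'].round(3));print(r.sign_off())"
```

```text
15.9333 [ 0.35247 -0.14853  0.2538 ] [-0.00023  0.82949 -0.55851  0.00002] [-0.81441  0.02903  0.1977 ] 0.00010789733451731336 z2 0.2537871186699503
scale frame [-169.44   69.28  253.8 ]
e1 top [ 0.13 97.95]
e1 side [  0.67 131.15]
[ 0.005  0.001  0.002 -0.001  0.    -0.003]
the job is handed in; nothing more can be done
None
```

I pressed the back left corner and then the back right corner with the closed fingertips until the pointer stood at the marker. Each press was held for about 1.3 s or longer and then let up to zero. The job was handed in at about 16 s with the arm clear of the scale.

- **Marker:** two wrist-camera views put it at about 223.6°, roughly 1.49 kg.
- **Holds:** by the top camera the pointer stood at 223.4° (left) and 223.1° (right). The fingertips were at the same height, to 0.05 mm, both times. The force was about 14.5–15 N downward, with 5–8 N sideways.
- **Disagreement:** the side camera, which sees the dial at a shallow angle, read about 3.7° lower at both holds (about 219.6°). It also read lower at the stops near the marker. I relied on the top camera; in an enlarged side picture of the left press, the pointer aimed straight at the marker's point.
- **Return to zero:** after each release the top camera read 0.1° and the side camera 0.7°.
- **Scale and surroundings:** the side camera showed no shift of the dial between start and end. In the top camera the dial area differed by 0.5 px along one axis (roughly 1.5 mm), while a patch over the platform, partly covered by the arm, showed about 0.1 px. By eye, the marker and all the bystanders were where they started.

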